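# Snap the long spice tube into the free clips of the rack

## Task

Put the loose long spice tube away in the clip rack: lay it along the one free pair of spring clips, side by side with the two tubes stored there, and press it straight down until it snaps fully home in both clips, about centred along its length. Then let go, and leave the loose short tube where it lies.

Things in the scene. Friction and masses are not known exactly. Their poses are not given: they have to be found in the camera images.
- long_tube_mid (a point): Loose long spice tube: clear glass, 26 mm diameter, cinnamon sticks inside, a square light-wood cap (28x28 mm, 15 mm long) on each end; 160 mm long overall (bare glass 130), 0.09 to 0.14 kg. Lies on the flats of its caps, axis 14 mm above the worktop. Point: half-way along, on the axis. x: along the tube (ends alike); z: up.
- free_clips (a point): Where the tube's centre rests when seated in the free clips, 45 mm above the worktop, 31 mm above the strip. x: along the seated tube; z: up. A clip 14 mm wide at 42 mm either side along x; 70 mm free between them. Flared mouth 39 mm wide, 22 mm above this point; sprung lips 19 mm apart, 10 mm above it, open for the glass and close over it. Pressing in takes 5 to 20 N straight down.
- rack: Fixed wooden board, 185x245x8 mm, flat on the worktop, with three parallel clip strips 76 mm apart across it (y), each for one long tube lying along x. Two hold tubes (fixed there), one is free; which, varies. 50 mm is free between the glass of neighbours: do not open the fingers very wide there. Origin: centre of the board's underside.
- short_tube_mid (a point): Loose short tube, a bystander: same kind and thickness but 100 mm long overall, too short for the clips. Axis 14 mm above the worktop. Point: half-way along, on the axis; x: along the tube.

How it is judged:
By the outcome, as a careful person would: the job done as asked, in the order asked, and still so for the second after the job is handed in, with the robot touching nothing.
It also fails if it takes over 35 s, if anything falls off the work surface, if the arm or the gripper's body presses on something with over 40 N, if the wrist force passes 120 N, or if a joint passes its speed limit or range.

## Robot

A 6-joint arm with a two-finger parallel gripper is mounted at the origin on a cart in front of the work surface, level with it; the furniture and walls round the work are solid. World frame = base frame: x ahead of the robot, y to its left, z up, the work surface at z = 0. Lengths are in mm, angles in rad, forces in N, time in s.
With the tool pointing down it reaches from about 275 to 1000 mm from the base axis. Payload 8.4 kg.
Tool frame: the origin (TCP) lies at the very end of the fingers, on their centre line; the grasp point (between the pads) lies 19 mm behind it (r.pinch_z is the distance from the TCP to the grasp point, in mm); z points along the fingers, y is the line along which they close (so a half turn about z gives the same grasp; the last joint's range is limited). The gripper opens to 85 mm and grips with 20 to 120 N. Pads are 22 mm wide; open, the fingers measure 114 mm over their backs; the gripper's body (76 mm by 85 mm) begins 54 mm behind the grasp point. The pads swing forward as they close: fully open they stand 13 mm farther back than shut.
Start: joints at [1.146, 0.353, 1.633, -0, 1.155, -0.002], TCP at [256.446, 569.968, 231.281] pointing down, gripper open.
Joint ranges: [-2.63, 2.63], [-0.92, 2.1], [0.06, 2.66], [-1.3, 4.44], [0, 2.69], [-3.02, 3.02]. Speed limits (rad/s): [2.22, 2.22, 2.79, 3.14, 3.14, 3.14].

## Interface

Orientations are given as [roll, pitch, yaw] about the fixed x, y, z axes, in that order (R = Rz(yaw) Ry(pitch) Rx(roll)).
In Python, from rig import r gives the robot as it stands.
- The arm moves only by the tool carry_out, never from a script. Its argument "series" is a list of rows, each a list of 7 numbers: the turn, a rotation vector about the tool's x, y, z as a fraction of full scale, then the shift along the tool's x, y, z as a fraction of full scale, then the gripper command: -1 is fully open, 1 is shut, values between are in proportion. A call has 1 to 8 rows; each row is the pose to reach, as a shift and turn from the pose commanded when the call began, along the tool's axes at that moment, turning the shorter way round; what a row does not reach only later rows make up. Full scale, the value 1, is 0.25 m for a shift and pi rad for a turn. A row lasts 1/8 s, in which the tool goes at most 62.5 mm and 10.7 degrees, less where a joint would pass 70% of its speed; a pose out of reach is approached as far as the arm can. A call with a number of a shift or a turn outside -1 to 1 is refused whole. A call with a gripper value outside its range is refused whole. The fingers move at their own pace and stop on an object; "force" is the grip in N (left out, the last holds). Time passes only in rows, so rows that repeat a pose let the fingers close. It gives the time, the measured TCP pose, the force, the opening and the grip force at its end, in the units of the state.
- r.sense(): the state, without advancing time (a new reading comes with each control period).
- r.grab_frame(name): name is "scene" or "top" or "wrist"; returns the picture (420x560x3 uint8, red, green, blue); there is no depth.
- r.get_calibration(name): a dict with "K" (3x3 intrinsics, pixels), "distortion" ([k1, k2, p1, p2, k3] as OpenCV has them; the pictures are not rectified), "pose" (4x4, takes a point from camera to world coordinates). Camera axes: x right, y up, looking along -z (the intrinsics and any distortion apply to the point x, -y, -z); pixel columns grow to the right and rows downward; lengths in mm; the calibration is good to about 2 mm. A picture is of the moment at which its call begins: read the wrist's pose just before it. get_calibration takes no time and is no camera call; for the wrist camera it gives the pose at the moment of the call.
- r.sign_off(): hands the job in; it is judged then, once.
Trained networks look in the newest picture that a camera, given by its name, has taken for a name from the list of things; names that differ only in an ending like _2 or _b are one class to them, and where a whole thing is asked for, a point or a joint stands for the part that bears it (a point fixed in the world has none). Each returns a list of dicts, best first, with "score" (0 to 1); they miss things now and then, are a little off and sometimes report something else, mostly with a low value. They report only what shows in the picture. A call takes as long as a camera call.
- r.silhouettes(camera, label): "region" (420x560 bool, what is visible of it) and "position" ([row, column] in pixels, amid what is visible of it).
The state is a dict: "clock": time; "qpos": joint angles; "qvel": joint speeds; "joint_efforts": joint torques, N m; "eef_pos": TCP position; "tcp_rot": TCP orientation; "contact_force": force on the tool from outside, world axes, zero at the start; "wrist_torque": the same for the moment, N m; "opening": opening from 0.0 (shut) to 1.0 (fully open); "grasp_force": force on a finger pad.
Only numpy, scipy, OpenCV 4.12 (cv2) and the standard library are available. Lean on these libraries where they do the work, as an engineer would, in place of code of your own. Each camera call takes 0.05 s, during which the arm holds its last target. There are 200 camera calls.

## Working session

There is one attempt and no reset: what is moved stays moved. The work goes in short steps, Python scripts to look and compute and a tool call to move; the robot and the scene stay as the last step left them, time stands still between calls to the robot, and variables do not carry over. Pictures are saved under pics/ and viewed, at most 10 in all, crops included, and the job is handed in when it is done.

Besides the shell and the picture viewer there is one more tool, called after "Request:" in YAML: its name, and indented under it one key for each argument. carry_out: Moves the arm, as the interface text tells. Its arguments: {"type":"object","properties":{"series":{"type":"array"},"force":{"type":"number"}},"required":["series"]}

```bash
mkdir -p pics
cat > h.py <<'E'
import numpy as np, cv2
from rig import r
def ray(cam, px, cal=None):
    c=cal or r.get_calibration(cam)
    K=np.array(c["K"]);D=np.array(c["distortion"]);P=np.array(c["pose"])
    u=cv2.undistortPoints(np.array(px,float).reshape(-1,1,2),K,D).reshape(-1,2)
    d=np.c_[u[:,0],-u[:,1],-np.ones(len(u))]@P[:3,:3].T
    return P[:3,3],d
def onz(cam,px,z,cal=None):
    o,d=ray(cam,px,cal); return o+d*((z-o[2])/d[:,2])[:,None]
def rect(reg):
    m=reg.astype(np.uint8); n,l,s,_=cv2.connectedComponentsWithStats(m)
    k=1+s[1:,4].argmax(); ys,xs=np.where(l==k)
    return cv2.minAreaRect(np.c_[xs,ys].astype(np.float32)), len(xs)
E
python3 - <<'E'
from h import *
a=r.grab_frame("top");b=r.grab_frame("scene")
cv2.imwrite("pics/a.png",a[:,:,::-1]);cv2.imwrite("pics/b.png",b[:,:,::-1])
for n in["long_tube_mid","free_clips","rack","short_tube_mid"]:
  for s in r.silhouettes("top",n)[:3]:
    rc,k=rect(s["region"]); print(n,round(s["score"],2),s["position"],rc,k)
    box=cv2.boxPoints(rc); z={"rack":8}.get(n,20)
    print(onz("top",np.r_[[rc[0]],box],z).round(0).tolist())
print(r.sense())
E
```

```text
long_tube_mid 0.64 [229.0, 319.3] ((316.5437927246094, 226.62042236328125), (64.76029968261719, 12.388184547424316), 70.01689147949219) 689
[[487.0, -145.0, 20.0], [557.0, -102.0, 20.0], [569.0, -132.0, 20.0], [417.0, -188.0, 20.0], [406.0, -159.0, 20.0]]
free_clips 0.57 [209.8, 187.9] ((185.0848388671875, 211.55322265625), (58.921714782714844, 19.07597541809082), 88.40885925292969) 805
[[518.0, 185.0, 20.0], [592.0, 214.0, 20.0], [594.0, 166.0, 20.0], [446.0, 156.0, 20.0], [443.0, 203.0, 20.0]]
rack 0.64 [210.3, 226.8] ((218.2505645751953, 210.63827514648438), (72.21124267578125, 97.16737365722656), 87.56334686279297) 4161
[[524.0, 103.0, 8.0], [609.0, 234.0, 8.0], [624.0, -14.0, 8.0], [440.0, -26.0, 8.0], [425.0, 218.0, 8.0]]
short_tube_mid 0.9 [205.9, 370.8] ((373.8697814941406, 209.1943359375), (11.978754043579102, 39.62203598022461), 10.619654655456543) 422
[[533.0, -289.0, 20.0], [486.0, -265.0, 20.0], [586.0, -284.0, 20.0], [580.0, -314.0, 20.0], [481.0, -294.0, 20.0]]
{'clock': 0.3, 'qpos': array([ 1.14561284e+00,  3.53275978e-01,  1.63362118e+00,  9.26630116e-06,
        1.15521073e+00, -2.38891214e-03]), 'qvel': array([-1.99583473e-05, -1.45901221e-03, -1.24604023e-03, -6.14773507e-04,
        2.21388014e-03, -2.00213567e-03]), 'joint_efforts': array([ 9.41754624e-04, -6.04588652e+01, -3.41877830e+01,  1.44803666e-04,
        6.04842455e-03,  2.25039963e-05]), 'eef_pos': array([256.37304009, 569.83308058, 231.01373674]), 'tcp_rot': array([-3.14107743e+00, -9.70646566e-06,  2.71879433e+00]), 'contact_force': array([-0.41670497, -0.26689973,  0.51240513]), 'wrist_torque': array([ 0.06797343,  0.02999956, -0.00483886]), 'grasp_force': 0.0, 'opening': 0.9998385422851706}
```

View pics/a.png

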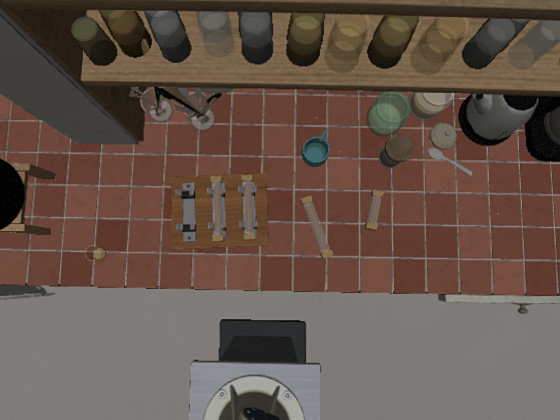

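View pics/b.png

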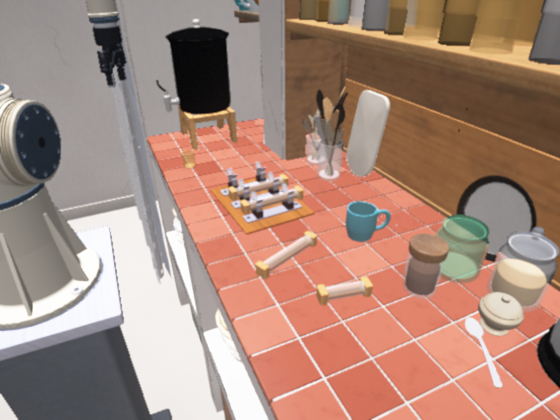

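The scene shows the free strip on the rack's left at about (188,210) in the top picture, and the stored tubes at columns 218 and 248. The long tube is at (317,227) and the short one at (375,210). I'll go over the free clips first to look with the wrist camera.

```bash
cat >> h.py <<'E'
from scipy.spatial.transform import Rotation as Ro
def plan(p,yaw):
    s=r.sense(); R=Ro.from_euler("xyz",s["tcp_rot"]); T=Ro.from_euler("xyz",[np.pi,0,yaw])
    t=(R.inv()*T).as_rotvec()/np.pi; d=R.inv().apply(np.array(p)-s["eef_pos"])/250
    print("row",t.round(4).tolist(),d.round(4).tolist(), "rows>=",np.ceil(max(np.linalg.norm(d)*4,np.linalg.norm(t)*180/10.7)))
E
python3 - <<'E'
from h import *
s=r.sense();P=np.array(r.get_calibration("wrist")["pose"])
R=Ro.from_euler("xyz",s["tcp_rot"]).as_matrix()
print(R.T@(P[:3,3]-s["eef_pos"]), (R.T@P[:3,:3]).round(3), r.get_calibration("wrist")["K"])
plan([470,185,230],0.065); plan([470,185,230],0.065+np.pi)
E
```

```text
[  75.01233525   -1.16107964 -143.29355861] [[ 0.     0.956  0.294]
 [ 1.    -0.     0.001]
 [ 0.001  0.294 -0.956]] [[334.86548842   0.         277.57000686]
 [  0.         334.86548842 209.41293569]
 [  0.           0.           1.        ]]
row [-0.0001, 0.0002, 0.8447] [-1.4109, -1.0532, 0.0046] rows>= 15.0
row [-0.0002, -0.0, -0.1553] [-1.4109, -1.0532, 0.0046] rows>= 8.0
```

Request:
carry_out:
  series:
    - [0,0,-0.155,-0.95,-0.71,0,-1]
    - [0,0,-0.155,-0.95,-0.71,0,-1]
    - [0,0,-0.155,-0.95,-0.71,0,-1]
    - [0,0,-0.155,-0.95,-0.71,0,-1]
    - [0,0,-0.155,-0.95,-0.71,0,-1]
    - [0,0,-0.155,-0.95,-0.71,0,-1]

```text
clock: 1.05
eef_pos: [401.4, 308.1, 231.4]
tcp_rot: [-3.141, 0.0, -3.081]
contact_force: [0.1, 1.1, 0.1]
opening: 1.002
grasp_force: 0.0
```

Run:
```python
from h import *
plan([490,170,250],0.065+np.pi)
```

```text
row [-0.0001, 0.0001, -0.0015] [-0.3205, -0.5728, -0.0739] rows>= 3.0
```

Request:
carry_out:
  series:
    - [0,0,0,-0.32,-0.57,-0.074,-1]
    - [0,0,0,-0.32,-0.57,-0.074,-1]
    - [0,0,0,-0.32,-0.57,-0.074,-1]
    - [0,0,0,-0.32,-0.57,-0.074,-1]

```text
clock: 1.55
eef_pos: [490.4, 172.6, 250.1]
tcp_rot: [3.141, 0.001, -3.08]
contact_force: [-0.3, 0.8, -0.6]
opening: 0.996
grasp_force: 0.0
```

Run:
```python
from h import *
c=r.get_calibration("wrist");a=r.grab_frame("wrist")
np.savez("w1",P=c["pose"],K=c["K"],D=c["distortion"])
cv2.imwrite("pics/c.png",a[:,:,::-1])
for n in["free_clips","rack"]:
  for s in r.silhouettes("wrist",n)[:2]:
    rc,k=rect(s["region"]); print(n,round(s["score"],2),s["position"],rc,k)
    print(onz("wrist",np.r_[[rc[0]],cv2.boxPoints(rc)],8 if n=="rack" else 20,c).round(0).tolist())
plan([487,-145,250],0.361+np.pi)
```

```text
free_clips 0.56 [190.0, 277.4] ((280.0, 196.0), (124.0, 44.0), 90.0) 3880
[[513.0, 176.0, 20.0], [445.0, 147.0, 20.0], [442.0, 195.0, 20.0], [590.0, 208.0, 20.0], [593.0, 154.0, 20.0]]
rack 0.95 [187.4, 238.9] ((214.0, 192.0), (150.0, 214.0), 90.0) 15482
[[517.0, 97.0, 8.0], [436.0, -26.0, 8.0], [423.0, 216.0, 8.0], [607.0, 234.0, 8.0], [625.0, -42.0, 8.0]]
row [0.0002, -0.0002, -0.0943] [0.0887, -1.2754, -0.0024] rows>= 6.0
```

View pics/c.png

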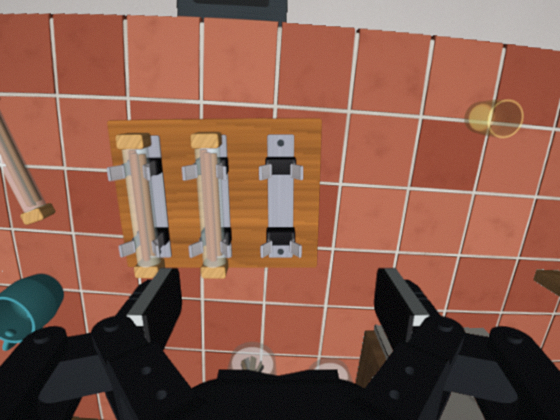

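The wrist picture shows the free strip in columns 267–294, rows 135–257. Its screws are at (281,143) and (281,251), its clip mouths at (281,172) and (281,243), and the board corners at (108,121), (321,119) and (318,267).

Run:
```python
from h import *
w=np.load("w1.npz");c=dict(K=w["K"],distortion=w["D"],pose=w["P"])
print("board",onz("wrist",[[108,121],[321,119],[318,267]],8,c).round(1).tolist())
print("strip corners",onz("wrist",[[267,135],[294,135],[267,257],[294,257]],14,c).round(1).tolist())
print("screws",onz("wrist",[[281,143],[281,251]],14,c).round(1).tolist())
print("mouth",onz("wrist",[[262,172],[302,172],[261,250],[302,250]],67,c).round(1).tolist())
import cv2
a=cv2.imread("pics/c.png")[120:280,90:330];cv2.imwrite("pics/d.png",cv2.resize(a,None,fx=3.3,fy=3.3,interpolation=cv2.INTER_CUBIC))
```

```text
board [[440.4, -24.7, 8.0], [425.0, 216.0, 8.0], [607.0, 230.3, 8.0]]
strip corners [[445.9, 156.9, 14.0], [444.0, 186.9, 14.0], [594.2, 164.7, 14.0], [592.1, 198.1, 14.0]]
screws [[453.8, 173.0, 14.0], [585.0, 181.5, 14.0]]
mouth [[477.7, 155.3, 67.0], [475.3, 194.7, 67.0], [561.4, 158.2, 67.0], [558.7, 201.6, 67.0]]
```

View pics/d.png

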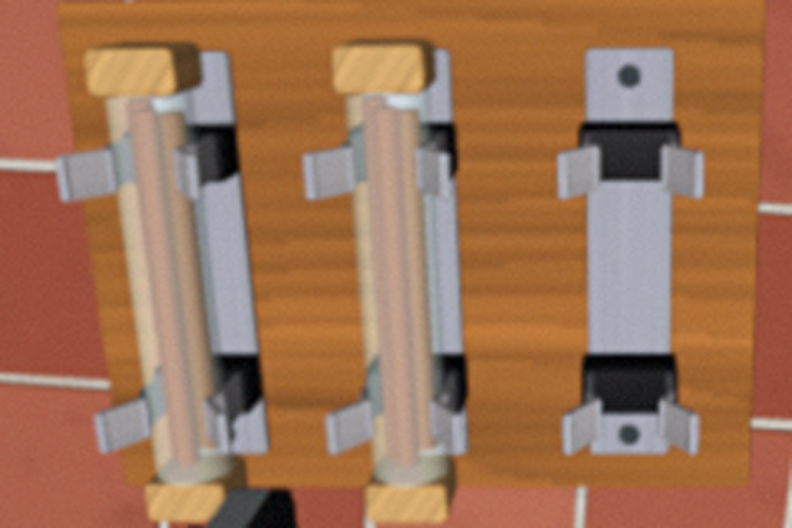

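Request:
carry_out:
  series:
    - [0,0,-0.094,0.09,-1,0,-1]
    - [0,0,-0.094,0.09,-1,0,-1]
    - [0,0,-0.094,0.09,-1,0,-1]
    - [0,0,-0.094,0.09,-1,0,-1]
    - [0,0,-0.094,0.09,-1,0,-1]
    - [0,0,-0.094,0.09,-1,0,-1]

```text
clock: 2.45
eef_pos: [482.6, -76.4, 249.6]
tcp_rot: [3.141, -0.0, -2.782]
contact_force: [0.6, 1.0, 0.1]
opening: 1.0
grasp_force: 0.0
```

The crop confirms it: the free clips' mouths are centred on the strip. Centre is about (519, 177.4), yaw 0.065. Now the tube.

Run:
```python
from h import *
c=r.get_calibration("wrist");a=r.grab_frame("wrist")
np.savez("w2",P=c["pose"],K=c["K"],D=c["distortion"])
cv2.imwrite("pics/e.png",a[:,:,::-1])
for s in r.silhouettes("wrist","long_tube_mid")[:3]:
    rc,k=rect(s["region"]); print(round(s["score"],2),s["position"],rc,k)
    print(onz("wrist",np.r_[[rc[0]],cv2.boxPoints(rc)],14,c).round(0).tolist())
```

```text
0.79 [151.0, 219.9] ((217.49136352539062, 155.31436157226562), (145.6332550048828, 29.340373992919922), 87.33700561523438) 3511
[[485.0, -149.0, 14.0], [418.0, -191.0, 14.0], [406.0, -162.0, 14.0], [560.0, -102.0, 14.0], [574.0, -135.0, 14.0]]
```

View pics/e.png

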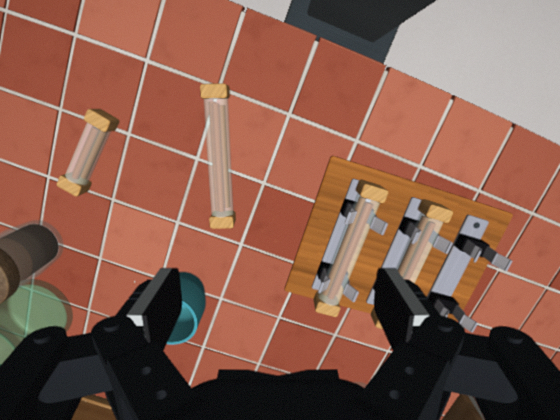

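The long tube's caps are at about (214,91) and (221,221).

Run:
```python
from h import *
w=np.load("w2.npz");c=dict(K=w["K"],distortion=w["D"],pose=w["P"])
q=onz("wrist",[[214,91],[221,221]],22,c);d=q[1]-q[0];print(q.round(1).tolist(),q.mean(0),np.linalg.norm(d),np.arctan2(d[1],d[0]))
m=q.mean(0);y=np.arctan2(d[1],d[0])
plan([m[0],m[1],80],y+np.pi)
```

```text
[[419.8, -172.6, 22.0], [555.2, -121.0, 22.0]] [ 487.48471296 -146.79271909   22.        ] 144.9175267775165 0.3641846992250573
row [0.0002, -0.0, -0.0009] [0.083, -0.2735, 0.6784] rows>= 3.0
```

Request:
carry_out:
  series:
    - [0,0,0,0.083,-0.273,0.3,-1]
    - [0,0,0,0.083,-0.273,0.5,-1]
    - [0,0,0,0.083,-0.273,0.68,-1]
    - [0,0,0,0.083,-0.273,0.78,-1]
    - [0,0,0,0.083,-0.273,0.88,-1]
    - [0,0,0,0.083,-0.273,0.95,-1]
    - [0,0,0,0.083,-0.273,0.99,-1]
    - [0,0,0,0.083,-0.273,0.99,-1]

```text
clock: 3.55
eef_pos: [487.4, -148.1, 2.1]
tcp_rot: [3.141, -0.0, -2.781]
contact_force: [-0.3, -0.1, -0.0]
opening: 0.998
grasp_force: 0.0
```

Request:
carry_out:
  series:
    - [0,0,0,0,0,0,1]
    - [0,0,0,0,0,0,1]
    - [0,0,0,0,0,0,1]
    - [0,0,0,0,0,0,1]
    - [0,0,0,0,0,0,1]
    - [0,0,0,0,0,0,1]
    - [0,0,0,0,0,0,1]
    - [0,0,0,0,0,0,1]
  force: 80

```text
clock: 4.55
eef_pos: [487.5, -148.7, 3.1]
tcp_rot: [-3.141, 0.0, -2.782]
contact_force: [-3.2, 1.3, 10.0]
opening: 0.273
grasp_force: 77.9
```

Request:
carry_out:
  series:
    - [0,0,0,0,0,-0.1,1]
    - [0,0,0,0,0,-0.25,1]
    - [0,0,0,0,0,-0.45,1]
    - [0,0,0,0,0,-0.45,1]

```text
clock: 5.05
eef_pos: [489.7, -149.4, 118.3]
tcp_rot: [-3.137, 0.005, -2.782]
contact_force: [0.4, -0.6, -0.8]
opening: 0.275
grasp_force: 78.9
```

Run:
```python
from h import *
c=r.get_calibration("wrist");a=r.grab_frame("wrist");b=r.grab_frame("scene")
s=r.sense();print(s["opening"],s["grasp_force"],s["contact_force"],s["wrist_torque"],s["eef_pos"])
np.savez("w3",P=c["pose"],K=c["K"],D=c["distortion"])
b=cv2.resize(b[150:300,200:350],(420,420),interpolation=cv2.INTER_CUBIC)
cv2.imwrite("pics/f.png",cv2.resize(np.hstack([a,b]),(800,343))[:,:,::-1])
```

```text
0.2714126385274666 78.88516902923584 [ 1.57413805  0.3577323  -1.92985629] [-0.02874165 -0.03823269  0.06532316] [ 487.30674525 -148.60512429  114.9939286 ]
```

View pics/f.png

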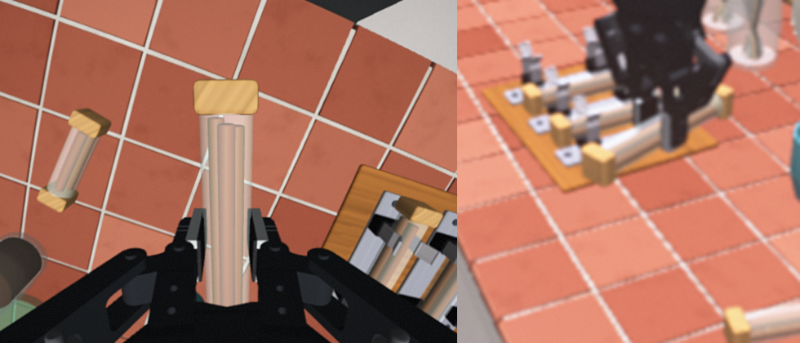

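The tube is held firmly, aligned and centred: the near cap is at column 277 of 560. I'll carry it over the free clips.

Run:
```python
from h import *
plan([519,177.4,130],0.065-np.pi)
```

```text
row [-0.0002, 0.0003, 0.0937] [-0.5774, 1.1761, -0.0603] rows>= 6.0
```

Request:
carry_out:
  series:
    - [0,0,0,-0.08,0.15,-0.06,1]
    - [0,0,0.03,-0.19,0.4,-0.06,1]
    - [0,0,0.05,-0.29,0.6,-0.06,1]
    - [0,0,0.094,-0.4,0.8,-0.06,1]
    - [0,0,0.094,-0.49,1,-0.06,1]
    - [0,0,0.094,-0.49,1,-0.06,1]

```text
clock: 5.9
eef_pos: [513.2, 131.6, 128.1]
tcp_rot: [3.141, -0.002, -3.073]
contact_force: [-0.1, -0.1, -1.6]
opening: 0.276
grasp_force: 79.1
```

Run:
```python
from h import *
plan([519,177.4,125],0.065-np.pi)
```

```text
row [0.0, -0.0007, 0.0011] [-0.0357, 0.181, 0.0122] rows>= 1.0
```

Request:
carry_out:
  series:
    - [0,0,0.001,-0.018,0.09,0.01,1]
    - [0,0,0.001,-0.035,0.181,0.01,1]
    - [0,0,0.001,-0.035,0.181,0.01,1]
    - [0,0,0.001,-0.035,0.181,0.01,1]

```text
clock: 6.4
eef_pos: [519.1, 173.1, 126.3]
tcp_rot: [-3.141, -0.002, -3.081]
contact_force: [0.1, 0.6, -1.1]
opening: 0.276
grasp_force: 79.1
```

Run:
```python
from h import *
c=r.get_calibration("wrist");a=r.grab_frame("wrist");b=r.grab_frame("scene")
plan([519,177.4,125],0.065-np.pi)
np.savez("w4",P=c["pose"],K=c["K"],D=c["distortion"])
b=cv2.resize(b[120:240,190:330],(490,420),interpolation=cv2.INTER_CUBIC)
o=np.hstack([a[:,130:430],b]); print(o.shape)
cv2.imwrite("pics/g.png",o[:,:,::-1])
```

```text
row [-0.0002, -0.0003, -0.0015] [0.0008, 0.0173, 0.0072] rows>= 1.0
(420, 790, 3)
```

View pics/g.png

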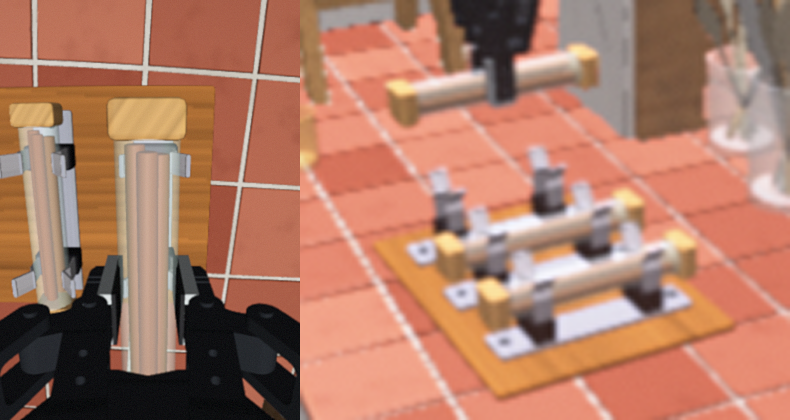

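The tube hangs level over the free clips. The clip's right lip edge shows at (320,164) and the board's right edge at (343,130); I'll check both against the estimate.

Run:
```python
from h import *
w=np.load("w4.npz");c=dict(K=w["K"],distortion=w["D"],pose=w["P"])
q=onz("wrist",[[320,164]],67,c)[0];e=onz("wrist",[[344,88],[343,130]],8,c)
n=np.array([-np.sin(.065),np.cos(.065)]);o=np.array([519,177.4])
print("lip",(q[:2]-o)@n,"(expect 19.5)", "edge",(e[:,:2]-o)@n,"(expect 46.5)", e)
t=onz("wrist",[[277,119]],150,c)[0]; print("captop centre lateral",(t[:2]-o)@n, (t[:2]-o)@[np.cos(.065),np.sin(.065)])
```

```text
lip 20.443036528112493 (expect 19.5) edge [44.07378226 44.71950816] (expect 46.5) [[426.55772799 215.54982798   8.        ]
 [457.16297283 218.1890677    8.        ]]
captop centre lateral -5.3582608726382865 -71.73410029610518
```

Request:
carry_out:
  series:
    - [0,0,-0.001,0,0.016,0.06,1]
    - [0,0,-0.001,0,0.016,0.14,1]
    - [0,0,-0.001,0,0.016,0.2,1]
    - [0,0,-0.001,0,0.016,0.23,1]
    - [0,0,-0.001,0,0.016,0.23,1]

```text
clock: 7.12
eef_pos: [519.3, 178.2, 69.2]
tcp_rot: [-3.141, -0.001, -3.077]
contact_force: [-0.2, 0.6, -0.7]
opening: 0.275
grasp_force: 79.1
```

Run:
```python
from h import *
plan([519,177.2,34],0.065-np.pi);print(r.sense()["contact_force"])
```

```text
row [-0.0001, -0.0004, -0.0003] [0.0014, -0.0037, 0.1406] rows>= 1.0
[-0.21631363  0.59006262 -0.69512315]
```

Press down in steps.

Request:
carry_out:
  series:
    - [0,0,0,0,-0.003,0.03,1]
    - [0,0,0,0,-0.003,0.05,1]
    - [0,0,0,0,-0.003,0.07,1]
    - [0,0,0,0,-0.003,0.08,1]
    - [0,0,0,0,-0.003,0.08,1]

```text
clock: 7.75
eef_pos: [521.3, 177.9, 51.1]
tcp_rot: [3.141, 0.003, -3.077]
contact_force: [0.5, -0.9, 10.5]
opening: 0.273
grasp_force: 80.6
```

Request:
carry_out:
  series:
    - [0,0,0,0,0,0.015,1]
    - [0,0,0,0,0,0.03,1]
    - [0,0,0,0,0,0.045,1]
    - [0,0,0,0,0,0.055,1]
    - [0,0,0,0,0,0.055,1]

```text
clock: 8.38
eef_pos: [520.2, 177.6, 35.8]
tcp_rot: [3.141, 0.001, -3.077]
contact_force: [3.9, -1.0, -4.5]
opening: 0.274
grasp_force: 79.1
```

Request:
carry_out:
  series:
    - [0,0,0,0,0,0.01,1]
    - [0,0,0,0,0,0.015,1]
    - [0,0,0,0,0,0.015,1]

```text
clock: 8.75
eef_pos: [519.9, 177.4, 33.8]
tcp_rot: [-3.141, 0.0, -3.078]
contact_force: [-3.6, -4.8, 21.6]
opening: 0.278
grasp_force: 82.1
```

Bottomed at the nominal height with 22 N. Open moderately, check, then retreat.

Request:
carry_out:
  series:
    - [0,0,0,0,0,-0.004,0]
    - [0,0,0,0,0,-0.004,0]
    - [0,0,0,0,0,-0.004,0]
    - [0,0,0,0,0,-0.004,0]
    - [0,0,0,0,0,-0.004,0]

```text
clock: 9.38
eef_pos: [519.6, 177.5, 33.1]
tcp_rot: [-3.142, -0.0, -3.077]
contact_force: [0.2, 0.7, -0.1]
opening: 0.499
grasp_force: 0.0
```

Request:
carry_out:
  series:
    - [0,0,0,0,0,-0.1,0]
    - [0,0,0,0,0,-0.3,0]
    - [0,0,0,0,0,-0.5,0]
    - [0,0,0,0,0,-0.7,0]
    - [0,0,0,0,0,-0.8,0]
    - [0,0,0,0,0,-0.8,0]

```text
clock: 10.12
eef_pos: [520.8, 177.9, 235.4]
tcp_rot: [3.141, 0.004, -3.077]
contact_force: [0.6, 0.9, 0.7]
opening: 0.505
grasp_force: 0.0
```

Run:
```python
from h import *
c=r.get_calibration("wrist");a=r.grab_frame("wrist");b=r.grab_frame("scene")
np.savez("w5",P=c["pose"],K=c["K"],D=c["distortion"])
b=cv2.resize(b[150:240,200:320],(480,360),interpolation=cv2.INTER_CUBIC)
a=cv2.resize(a[110:290,180:340],(320,360),interpolation=cv2.INTER_CUBIC)
cv2.imwrite("pics/i.png",np.hstack([a,b])[:,:,::-1])
```

```text
(no output)
```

View pics/i.png

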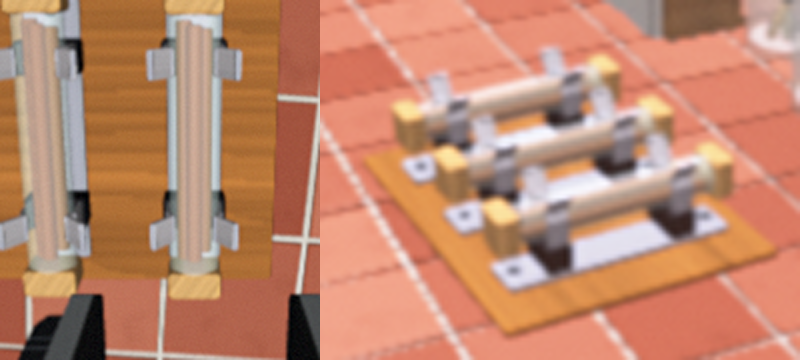

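The tube sits in both clips, level with its neighbours and matching them end to end: cap ends are at rows 297 and 296 in the crop. The gripper is clear.

```bash
python3 -c "
from rig import r
print(r.sign_off())"
```

```text
the job is handed in; nothing more can be done
None
```

The long tube is pressed home in both free clips, about centred along its length and level with its neighbours. The gripper is clear of it, I never touched the short tube, and the job is handed in at about 10 s.

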